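Unstack the desk turntable and set everything out

TASK

Take apart the stack on the cork-topped turntable from the top down, one thing at a time, setting each in its own place before taking the next: the binder clip into the oblong white dish, the tape roll over the post of its stand and down onto the base, the glass jar wholly on the round cork coaster, and the square tin flat inside the square wooden tray. Everything stays the way up it is now; never tip the jar, and leave the mate gourd and the pen pot standing where they are.

Things in the scene. Friction and masses are not known exactly. Their poses are not given: they have to be found in the camera images.
- clip: red plastic binder clip, top of the stack, lying across the tape roll: block 38 mm long (its x) by 20 mm wide (its y) with upright sides 14 mm high, gabled above to 21 mm, wire loops to 22 mm; 25 g. Origin: centre of its flat underside, z up.
- roll: roll of pale paper tape lying flat, second in the stack: outer diameter 46 mm, hole 24 mm, 18 mm high, about 40 g. Origin: centre of its underside, z is its axis, up
- jar: squat glass jar of drawing pins with an aluminium screw lid (closed), third in the stack: glass 62 mm diameter and 42 mm high, lid 59 mm diameter above it, 54 mm high in all, 0.18 to 0.31 kg. Origin: centre of its underside, z up
- tin: square flat metal tin (closed), bottom of the stack, on the turntable: 68 x 68 mm (its x and y), 34 mm high, 0.11 to 0.22 kg. Origin: centre of its underside, z up. The turntable has a cork top 170 mm across, 30 mm above the desk, that turns if pushed. All in the stack is loose, merely set on what is below, a few mm off-centre
- dish: oblong white ceramic dish fixed to the desk, for the clip: 74 mm (its x) by 58 mm (its y) outside, wall 5 mm, inside 64 x 48 mm, inner floor 5 mm above the desk, rim 10 mm above the desk. Origin: centre of its underside, on the desk; z up
- stand: tape stand fixed to the desk: round wooden base 80 mm diameter, 10 mm thick, with an upright steel post 10 mm diameter in its middle whose tip is 40 mm above the desk. Origin: centre of its underside, on the desk, below the post; z up
- coaster: flat round cork coaster fixed to the desk, 86 mm diameter, 6 mm thick, no rim. Origin: centre of its underside, on the desk; z up
- tray: square pale wooden tray fixed to the desk, for the tin: 96 x 96 mm outside (its x and y), wall 6 mm, inside 84 x 84 mm, inner floor 6 mm above the desk, rim 11 mm above the desk. Origin: centre of its underside, on the desk; z up
- mate: bystander, loose: mate gourd 75 mm diameter, 85 mm high, with a steel straw to 145 mm high leaning to its +x side. Origin: centre of its underside; z up
- pen_pot: bystander, loose: blue ceramic pot 72 mm diameter, 75 mm high, with two yellow highlighters and a steel pen standing in it, to 132 mm high. Origin: centre of its underside; z up
There are look-alikes about, which are no part of the job. Of the things shaped like the jar, the glass one is meant.

How it is judged:
On the way, in this order (a step that is already met when the one before it is completed fails the run):
1. the binder clip lies in the oblong dish, let go (horizontal distance between clip and dish below 0.021 m and z of clip in the frame of dish between 0.002 and 0.008 m and angle between clip's own z axis and vertical below 0.15 rad and linear speed of clip below 0.03 m/s and contact force between clip and the fingers below 0.1 N), for 0.2 s.
2. the tape roll is on the post, down on the stand's base, let go (horizontal distance between roll and stand below 0.01 m and z of roll in the frame of stand between 0.007 and 0.013 m and angle between roll's own z axis and vertical below 0.15 rad and linear speed of roll below 0.03 m/s and contact force between roll and the fingers below 0.1 N), for 0.2 s.
3. the jar stands wholly on the cork coaster, let go (horizontal distance between jar and coaster below 0.014 m and z of jar in the frame of coaster between 0.003 and 0.009 m and angle between jar's own z axis and vertical below 0.15 rad and linear speed of jar below 0.03 m/s and contact force between jar and the fingers below 0.1 N), for 0.2 s.
4. the tin lies flat inside the square tray, let go (horizontal distance between tin and tray below 0.014 m and z of tin in the frame of tray between 0.003 and 0.009 m and angle between tin's own z axis and vertical below 0.15 rad and linear speed of tin below 0.03 m/s and contact force between tin and the fingers below 0.1 N), for 0.2 s.
At the end, for the whole second after the job is handed in: All let go, at rest, upright within 0.15 rad, flat (3 mm) in or on their places: clip within 21 mm of the dish's centre, roll round the post within 10 mm of the stand's centre, jar within 14 mm of the coaster's centre, tin within 14 mm of the tray's centre (horizontal distance between clip and dish below 0.021 m and z of clip in the frame of dish between 0.002 and 0.008 m and angle between each of clip, roll, jar, tin's own z axis and vertical below 0.15 rad and linear speed of each of clip, roll, jar, tin below 0.03 m/s and horizontal distance between roll and stand below 0.01 m and z of roll in the frame of stand between 0.007 and 0.013 m and horizontal distance between jar and coaster below 0.014 m and z of jar in the frame of coaster between 0.003 and 0.009 m and horizontal distance between tin and tray below 0.014 m and z of tin in the frame of tray between 0.003 and 0.009 m); the robot touches nothing.
It fails at once if the mate gourd is shifted by more than 20 mm or tipped (distance of mate from where it was at the start of the episode above 0.02 m or angle between mate's own z axis and vertical above 0.35 rad).
It fails at once if the pen pot is shifted by more than 20 mm or tipped (distance of pen_pot from where it was at the start of the episode above 0.02 m or angle between pen_pot's own z axis and vertical above 0.35 rad).
It fails at once if the glass jar is tipped (more than 35 degrees) (angle between jar's own z axis and vertical above 0.61 rad).
It also fails if it takes over 120 s, if anything falls off the work surface, if the arm or the gripper's body presses on something with over 40 N, if the wrist force passes 120 N, or if a joint passes its speed limit or range.

ROBOT

A 6-joint arm with a two-finger parallel gripper is mounted at the origin on the work surface. World frame = base frame: x ahead of the robot, y to its left, z up, the work surface at z = 0. Lengths are in m, angles in rad, forces in N, time in s.
With the tool pointing down it reaches from about 0.375 to 0.9 m from the base axis. Payload 3.1 kg.
Tool frame: the origin (TCP) lies between the finger pads; the fingertips stand robot.finger_overhang ahead of it and the grasp point (between the pads) lies 3 mm ahead of it (robot.finger_overhang is the distance from the TCP to the fingertips, in m); z points along the fingers, y is the line along which they close (so a half turn about z gives the same grasp; the last joint's range is limited). The gripper opens to 87 mm and grips with 3 to 60 N. Pads are 19 mm wide; open, the fingers measure 117 mm over their backs; the gripper's body (75 mm by 190 mm) begins 51 mm behind the grasp point.
Start: joints at [-1.389, 0.527, 1.433, -0, 1.181, -0.178], TCP at [0.22, -0.585, 0.245] pointing down, gripper open.
Joint ranges: [-3.08, 3.08], [-0.75, 2.2], [0.22, 2.44], [-1.43, 4.57], [0, 2.65], [-2.85, 2.85]. Speed limits (rad/s): [2.79, 2.79, 3.14, 3.14, 3.14, 3.14].

INTERFACE

Orientations are given as a unit quaternion [x, y, z, w].
In Python, from rig import get_obs, vision, hand_in, nets, robot gives the robot as it stands.
- The arm moves only by the tool apply_moves, never from a script. Its argument "series" is a list of rows, each an object with "offset": the shift along the world's x, y, z in cm, a list of three; "rot": the turn, a rotation vector about the world's x, y, z in degrees, a list of three. A call has 1 to 20 rows; each row is the pose to reach, as a shift and turn from the pose commanded when the call began; what a row does not reach only later rows make up. A row lasts 1/10 s, in which the tool goes at most 50 mm and 8.59 degrees, less where a joint would pass 70% of its speed; a pose out of reach is approached as far as the arm can. A call with a gripper value outside its range is refused whole. "hand" is the opening, from 0 (shut) to 1 (fully open), set as the call begins (left out, the last holds). The fingers move at their own pace and stop on an object; "newtons" is the grip in N (left out, the last holds). Time passes only in rows, so rows that repeat a pose let the fingers close. It gives the time, the measured TCP pose, the force, the opening and the grip force at its end, in the units of the state.
- get_obs(): the state, without advancing time (a new reading comes with each control period).
- vision.camera(name): name is "scene" or "top"; returns the picture (480x640x3 uint8, red, green, blue); there is no depth.
- vision.calibration(name): a dict with "K" (3x3 intrinsics, pixels), "k1" (the pictures are not rectified: a ray, as slopes to the right and down, at radius r is drawn at 1 + k1 r^2 times it, then the intrinsics apply), "R" (3x3) and "t" (3): a world point X has camera coordinates R X + t. Camera axes: x right, y down, z forward; pixel columns grow to the right and rows downward; lengths in m; the calibration is good to about 2 mm. A picture is of the moment at which its call begins. calibration takes no time and is no camera call.
- hand_in(): hands the job in; it is judged then, once.
Trained networks look in the newest picture that a camera, given by its name, has taken for a name from the list of things; names that differ only in an ending like _2 or _b are one class to them, and where a whole thing is asked for, a point or a joint stands for the part that bears it (a point fixed in the world has none). Each returns a list of dicts, best first, with "conf" (0 to 1); they miss things now and then, are a little off and sometimes report something else, mostly with a low value. They report only what shows in the picture. A call takes as long as a camera call. They do not tell look-alikes from the thing itself.
- nets.search_frame(camera, query): "centre" ([x, y, z] in m, in world coordinates, good to about 4 mm: the middle of the surface that is visible of it).
- nets.spot_point(camera, query): "centre" ([x, y, z] in m, in world coordinates, good to about 4 mm: a listed point, or the origin of a listed thing).
The state is a dict: "time": time; "q": joint angles; "joint_velocities": joint speeds; "joint_torque": joint torques, N m; "position": TCP position; "tool_rot": TCP orientation; "ft_force": force on the tool from outside, world axes, zero at the start; "moment": the same for the moment, N m; "grip_width": finger opening in m; "grip_force": force on a finger pad.
Only numpy, scipy, OpenCV 4.12 (cv2) and the standard library are available. Lean on these libraries where they do the work, as an engineer would, in place of code of your own. Each camera call takes 0.05 s, during which the arm holds its last target. There are 200 camera calls.

## Working session

There is one attempt and no reset: what is moved stays moved. The work goes in short steps, Python scripts to look and compute and a tool call to move; the robot and the scene stay as the last step left them, time stands still between calls to the robot, and variables do not carry over. Pictures are saved under pics/ and viewed, at most 14 in all, crops included, and the job is handed in when it is done.

Besides the shell and the picture viewer there is one more tool, called as name([rows], argument=value, ...), one row to a line, values as JSON. apply_moves: Moves the arm, as the interface text tells. Its arguments: {"type":"object","properties":{"series":{"type":"array"},"hand":{"type":"number"},"newtons":{"type":"number"}},"required":["series"]}

```bash
mkdir -p pics; ls; cat > h.py <<'E'
import numpy as np, cv2
from rig import get_obs, vision, hand_in, nets, robot
def snap(c,f):
    im=vision.camera(c); cv2.imwrite('pics/'+f,im[:,:,::-1]); return im
E
python3 - <<'E'
from h import *
for c in ('scene','top'):
    snap(c,c+'0.png'); k=vision.calibration(c)
    print(c,np.round(-k['R'].T@k['t'],3),np.round(k['R'],3).tolist(),np.array(k['K']).round(1).tolist(),k['k1'])
    for n in 'clip roll jar tin dish stand coaster tray mate pen_pot'.split():
        for f in (nets.spot_point,nets.search_frame):
            print(c,n,f.__name__[:4],[(np.round(d['centre'],3).tolist(),round(d['conf'],2)) for d in f(c,n)[:3]])
print(robot.finger_overhang,get_obs())
E
```

```text
pics
scene [1.082 0.538 0.764] [[-0.663, 0.748, -0.021], [0.483, 0.407, -0.775], [-0.571, -0.524, -0.631]] [[452.8, 0.0, 315.2], [0.0, 452.8, 240.3], [0.0, 0.0, 1.0]] -0.07483556685175419
scene clip call [([0.466, 0.246, 0.138], 0.63)]
scene clip call [([0.472, 0.247, 0.151], 0.68), ([0.488, 0.254, 0.059], 0.31)]
scene roll call [([0.646, 0.385, -0.001], 0.6), ([0.462, 0.243, 0.117], 0.55), ([0.455, -0.263, 0.001], 0.2)]
scene roll call [([0.482, 0.256, 0.132], 0.68)]
scene jar call [([0.42, 0.091, -0.004], 0.89), ([0.296, 0.239, 0.002], 0.76), ([0.468, 0.245, 0.064], 0.58)]
scene jar call [([0.316, 0.245, 0.048], 0.95), ([0.434, 0.102, 0.043], 0.73), ([0.493, 0.255, 0.099], 0.72)]
scene tin call [([0.465, 0.241, 0.034], 0.71)]
scene tin call [([0.486, 0.258, 0.059], 0.58)]
scene dish call [([0.477, -0.008, 0.002], 0.65)]
scene dish call [([0.477, -0.008, 0.008], 0.64)]
scene stand call [([0.658, -0.103, 0.002], 0.91)]
scene stand call [([0.664, -0.104, 0.011], 0.69), ([0.474, 0.25, 0.152], 0.58)]
scene coaster call [([0.453, -0.267, -0.001], 0.79)]
scene coaster call [([0.457, -0.26
[... 1509 characters left out ...]
'time': 2.1, 'q': array([-1.38949385e+00,  5.27485242e-01,  1.43266864e+00,  3.45294266e-05,
        1.18141000e+00, -1.78514784e-01]), 'joint_velocities': array([-0.00028636,  0.00090345, -0.00019375,  0.00118991, -0.00075738,
       -0.00015508]), 'joint_torque': array([-3.89116076e-04, -4.40004587e+01, -1.76979893e+01,  6.33342890e-02,
        5.05081960e-02, -1.38886782e-05]), 'position': array([ 0.22009081, -0.58495869,  0.24456748]), 'tool_rot': array([9.83861219e-01, 1.78933229e-01, 1.59924459e-05, 1.43641110e-05]), 'ft_force': array([-0.05606376, -0.68443122,  0.34352118]), 'moment': array([-0.00378712,  0.03031869, -0.0328987 ]), 'grip_force': 0.0, 'grip_width': 0.08681595546232633}
```

View pics/scene0.png

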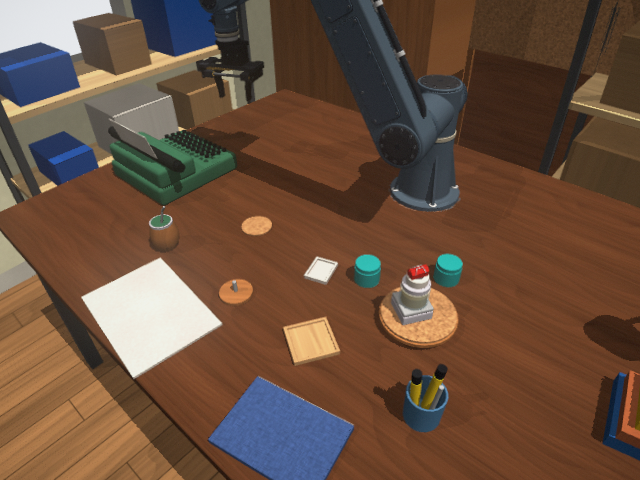

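View pics/top0.png

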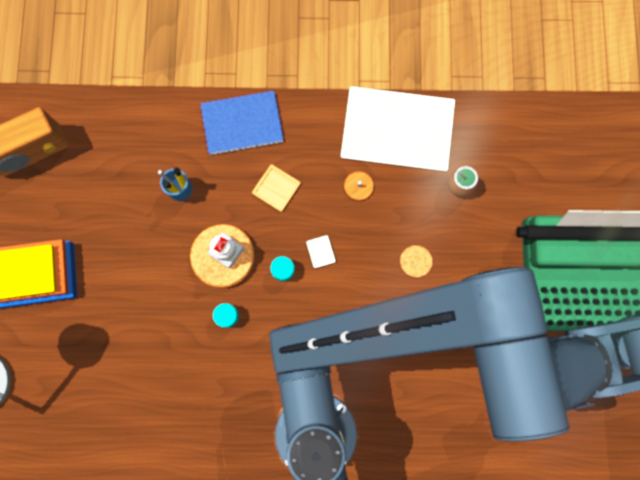

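```bash
cat >> h.py <<'E'
def proj(c,X):
    k=vision.calibration(c); p=np.atleast_2d(X)@k['R'].T+k['t']; s=p[:,:2]/p[:,2:]
    s=s*(1+k['k1']*(s**2).sum(1,keepdims=True)); K=k['K']; return s@np.diag([K[0][0],K[1][1]])+[K[0][2],K[1][2]]
def unproj(c,uv,z):
    k=vision.calibration(c); K=k['K']; d=(np.atleast_2d(uv)-[K[0][2],K[1][2]])/[K[0][0],K[1][1]]; s=d.copy()
    for _ in range(20): s=d/(1+k['k1']*(s**2).sum(1,keepdims=True))
    r=np.c_[s,np.ones(len(s))]@k['R']; o=-k['R'].T@k['t']; return o+r*((z-o[2])/r[:,2])[:,None]
def crop(im,c,X,f,w=60,s=6):
    u,v=proj(c,X)[0].astype(int); print(f,'origin',u-w,v-w,'scale',s)
    a=cv2.resize(im[max(v-w,0):v+w,max(u-w,0):u+w],None,fx=s,fy=s,interpolation=cv2.INTER_CUBIC); return a[:,:,::-1]
E
python3 - <<'E'
from h import *
a=crop(cv2.imread('pics/scene0.png')[:,:,::-1],'scene',[.466,.244,.09],'s',45,8)[:600,:400]
S=crop(cv2.imread('pics/scene0.png')[:,:,::-1],'scene',[.466,.244,.1],'s',50,6)[:600,:600]
T=crop(cv2.imread('pics/top0.png')[:,:,::-1],'top',[.466,.244,.1],'t',33,9)[:600,:600]
S=cv2.resize(S,(400,400));T=cv2.resize(T,(400,400))
cv2.imwrite('pics/st.png',np.hstack([S,T]))
E
```

```text
s origin 368 246 scale 8
s origin 363 237 scale 6
t origin 189 213 scale 9
```

View pics/st.png

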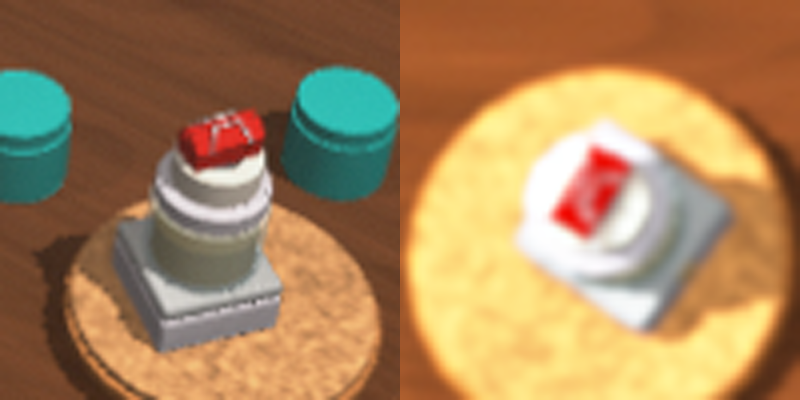

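```bash
cat >> h.py <<'E'
from scipy.optimize import minimize
def box(lx,ly,z0,z1): return np.array([[sx*lx/2,sy*ly/2,z] for sx in(-1,1) for sy in(-1,1) for z in(z0,z1)])
def cyl(d,z0,z1): t=np.linspace(0,2*np.pi,40); return np.array([[d/2*np.cos(a),d/2*np.sin(a),z] for a in t for z in(z0,z1)])
def place(P,p):
    c,s=np.cos(p[3]),np.sin(p[3]); return P@np.array([[c,s,0],[-s,c,0],[0,0,1]])+p[:3]
def sil(c,P,p,off,shape,S=8):
    uv=proj(c,place(P,p))-off+.5; h=cv2.convexHull((uv*S*16).astype(np.int32))
    m=np.zeros((shape[0]*S,shape[1]*S),np.uint8); cv2.fillConvexPoly(m,h,255,shift=4)
    return cv2.resize(m,shape[::-1],interpolation=cv2.INTER_AREA)/255.
def fit(ims,maskf,P,p0,free,w=28):
    "ims {cam:img}; maskf(img)->float mask; free = indices of p optimised"
    dat=[]
    for c,im in ims.items():
        u,v=proj(c,[p0[:3]])[0].astype(int); o=(max(u-w,0),max(v-w,0)); dat.append((c,o,maskf(im[o[1]:v+w,o[0]:u+w])))
    sc=np.array([.004,.004,.004,.15])
    def cost(x):
        p=np.array(p0,float); p[free]+=x*sc[free]; return sum(np.abs(sil(c,P,p,np.array(o),m.shape)-m).sum() for c,o,m in dat)
    b=min((minimize(cost,x0,method='Nelder-Mead',options=dict(initial_simplex=np.vstack([x0]+[x0+e for e in 2*np.eye(len(free))]),maxiter=250)) for x0 in (np.zeros(len(free)),-np.ones(len(free)))),key=lambda r:r.fun)
    p=np.array(p0,float); p[free]+=b.x*sc[free]; return p,b.fun,[m.sum().round(1) for *_,m in dat]
def red(a):
    a=a.astype(float); return np.clip((a[...,0]-np.maximum(a[...,1],a[...,2])-90)/40,0,1)*(a[...,1]<90)
def white(a): a=a.astype(float); return np.clip((a.min(2)-120)/30,0,1)
CLIP=np.vstack([box(.038,.020,0,.014),box(.038,.004,.0,.021)])
E
python3 - <<'E'
from h import *
ims={c:cv2.imread(f'pics/{c}0.png')[:,:,::-1] for c in('scene','top')}
for y in (-1.2,-.9,-.6): 
    for I in (ims,{'top':ims['top']}):
        print('clip',fit(I,red,CLIP,[.465,.243,.136,y],[0,1,2,3] if len(I)>1 else [0,1,3]))
for y in (0.,.4): print('dish',fit(ims,white,box(.074,.058,0,.01),[.475,-.009,0,y],[0,1,2,3]))
print('dish2',fit(ims,white,box(.074,.058,0,.01),[.475,-.009,0,1.3],[0,1,2,3]))
tc=np.array([[205,120],[333,215],[245,330],[118,240]])/(400/66)+[189,213]
X=unproj('top',tc-.4,.064); print('tin',X.round(3),X.mean(0)); d=np.roll(X,-1,0)-X; print(np.linalg.norm(d,axis=1),np.degrees(np.arctan2(d[:,1],d[:,0])))
S=crop(ims['scene'],'scene',[.652,.118,.01],'s',35,1);T=crop(ims['top'],'top',[.653,.118,.01],'t',35,1)
S2=crop(ims['scene'],'scene',[.475,-.009,.01],'s',35,1);T2=crop(ims['top'],'top',[.475,-.009,.01],'t',35,1)
r=lambda a:cv2.resize(a,(290,290),interpolation=cv2.INTER_CUBIC)
cv2.imwrite('pics/pl.png',np.vstack([np.hstack([r(S),r(T)]),np.hstack([r(S2),r(T2)])]))
E
```

```text
clip (array([ 0.46183674,  0.24381848,  0.1367979 , -0.7004534 ]), np.float64(231.22401960784316), [np.float64(117.6), np.float64(53.5)])
clip (array([ 0.46552408,  0.24275952,  0.136     , -0.76209918]), np.float64(91.64656862745099), [np.float64(53.5)])
clip (array([ 0.46154265,  0.24362742,  0.13757265, -0.78589794]), np.float64(231.04362745098038), [np.float64(117.6), np.float64(53.5)])
clip (array([ 0.46534988,  0.24321726,  0.136     , -0.79571543]), np.float64(92.06617647058823), [np.float64(53.5)])
clip (array([ 0.46224597,  0.24380265,  0.1378106 , -0.76903069]), np.float64(231.02401960784312), [np.float64(117.6), np.float64(53.5)])
clip (array([ 0.46543927,  0.24350494,  0.136     , -0.75356345]), np.float64(91.5485294117647), [np.float64(53.5)])Traceback (most recent call last):
  File "<stdin>", line 6, in <module>
  File "h.py", line 32, in fit
    b=min((minimize(cost,x0,method='Nelder-Mead',options=dict(initial_simplex=np.vstack([x0]+[x0+e for e in 2*np.eye(len(free))]),maxiter=250)) for x0 in (np.zeros(len(free)),-np.ones(len(free)))),key=lambda r:r.fun)
  File "h.py"
[... 744 characters left out ...]
or c,o,m in dat)
                                                      ~~~^^^^^^^^^^^^^^^^^^^^^^^^^^^^^^^^^^^^^^^^^^^^^^^^^^^^^^^^^^^^^^^^^
  File "h.py", line 31, in <genexpr>
    p=np.array(p0,float); p[free]+=x*sc[free]; return sum(np.abs(sil(c,P,p,np.array(o),m.shape)-m).sum() for c,o,m in dat)
                                                                 ~~~^^^^^^^^^^^^^^^^^^^^^^^^^^^
  File "h.py", line 21, in sil
    uv=proj(c,place(P,p))-off+.5; h=cv2.convexHull((uv*S*16).astype(np.int32))
       ~~~~^^^^^^^^^^^^^^
  File "h.py", line 6, in proj
    k=vision.calibration(c); p=np.atleast_2d(X)@k['R'].T+k['t']; s=p[:,:2]/p[:,2:]
ValueError: time passes only in moves, steps and waits
```

```bash
sed -i "s/^def snap/CAL={c:vision.calibration(c) for c in('scene','top')}\ndef snap/; s/k=vision.calibration(c);/k=CAL[c];/" h.py
cat >> h.py <<'E'
def red(a):
    a=a.astype(float); m=np.clip((a[...,0]-np.maximum(a[...,1],a[...,2])*1.9)/40,0,1)*(a[...,0]>110)
    m[np.hypot(*(np.indices(m.shape)-28))>16]=0
    return cv2.morphologyEx(m,cv2.MORPH_CLOSE,np.ones((5,5)))
E
python3 - <<'E'
from h import *
ims={c:cv2.imread(f'pics/{c}0.png')[:,:,::-1] for c in('scene','top')}
for I in (ims,{'top':ims['top']}):
    print('clip',fit(I,red,CLIP,[.465,.243,.136,-.8],[0,1,2,3] if len(I)>1 else [0,1,3]))
for y in (0.,.4,1.3): print('dish',fit(ims,white,box(.074,.058,0,.01),[.475,-.009,0,y],[0,1,2,3]))
tc=np.array([[205,120],[333,215],[245,330],[118,240]])/(400/66)+[189,213]
X=unproj('top',tc-.4,.064); print('tin',X.round(3),X.mean(0)); d=np.roll(X,-1,0)-X; print(np.linalg.norm(d,axis=1),np.degrees(np.arctan2(d[:,1],d[:,0])))
S=crop(ims['scene'],'scene',[.652,.118,.01],'s',35,1);T=crop(ims['top'],'top',[.653,.118,.01],'t',35,1)
m1=red(crop(ims['scene'],'scene',[.465,.243,.136],'s',28,1)[:,:,::-1]);m2=red(crop(ims['top'],'top',[.465,.243,.136],'t',28,1)[:,:,::-1])
r=lambda a:cv2.resize(a,(290,290),interpolation=cv2.INTER_CUBIC); g=lambda m:r(cv2.cvtColor((m*255).astype(np.uint8),cv2.COLOR_GRAY2BGR))
cv2.imwrite('pics/pl.png',np.vstack([np.hstack([r(S),r(T)]),np.hstack([g(m1),g(m2)])]))
E
```

```text
clip (array([ 0.46419532,  0.24548528,  0.13800386, -0.45096318]), np.float64(124.08598039215687), [np.float64(200.6), np.float64(82.4)])
clip (array([ 0.46568765,  0.24249555,  0.136     , -0.74191056]), np.float64(62.92985294117646), [np.float64(82.4)])
dish (array([ 0.4727017 , -0.00606857,  0.00382873,  0.30893483]), np.float64(166.85490196078433), [np.float64(505.2), np.float64(680.7)])
dish (array([ 0.47354469, -0.00577808,  0.00324694,  0.30358911]), np.float64(167.23529411764707), [np.float64(505.2), np.float64(680.7)])
dish (array([ 4.72230383e-01, -7.02264668e-03,  1.88508465e-03,  2.16518935e+00]), np.float64(407.80392156862746), [np.float64(505.2), np.float64(680.7)])
tin [[0.511 0.251 0.064]
 [0.47  0.194 0.064]
 [0.42  0.23  0.064]
 [0.458 0.286 0.064]] [0.46466609 0.24048192 0.064     ]
[0.07011005 0.06198475 0.06798833 0.06375854] [-125.81131447  144.64901479   55.6392224   -33.43688119]
s origin 273 303 scale 1
t origin 240 151 scale 1
s origin 387 246 scale 1
t origin 192 216 scale 1
```

View pics/pl.png

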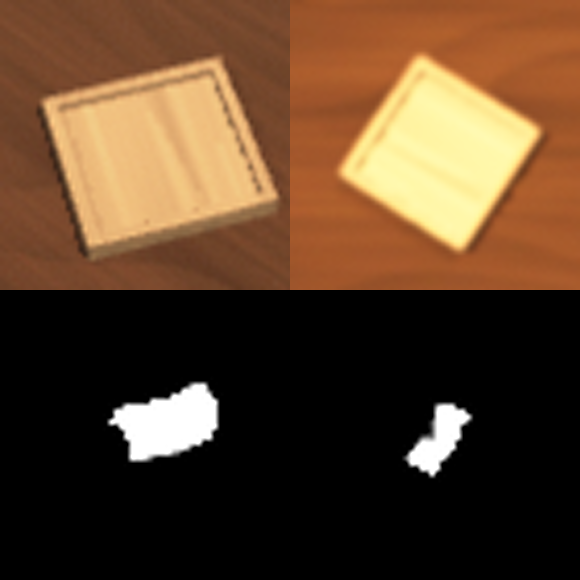

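```bash
python3 - <<'E'
from h import *
e=unproj('scene',np.array([[190,168],[265,150]])/4+[363,237]-.4,.137); print('clip front edge',e.round(4),np.degrees(np.arctan2(*(e[1]-e[0])[1::-1])),np.linalg.norm(e[1]-e[0]))
e=unproj('scene',np.array([[183,125],[262,113]])/4+[363,237]-.4,.15); print('clip back edge',e.round(4),np.degrees(np.arctan2(*(e[1]-e[0])[1::-1])))
for c,o,z,pts in (('top',(240,151),.011,[[130,55],[253,130],[173,252],[48,173]]),('scene',(273,303),.011,[[42,100],[221,58],[278,197],[90,247]])):
    X=unproj(c,np.array(pts)/(290/70)+o-.4,z); d=np.roll(X,-1,0)-X
    print('tray',c,X.mean(0).round(4),np.linalg.norm(d,axis=1).round(3),np.degrees(np.arctan2(d[:,1],d[:,0])).round(1))
ims={c:cv2.imread(f'pics/{c}0.png')[:,:,::-1] for c in('scene','top')}
for y in(-.4,-.6,-.8): print(fit({'scene':ims['scene']},red,CLIP,[.465,.243,.136,y],[0,1,3]))
def wood(a): a=a.astype(float); return np.clip((a[...,1]-95)/25,0,1)
for y in(-.4,-.8):print('tray',fit(ims,wood,box(.096,.096,0,.011),[.653,.118,0,y],[0,1,2,3],35))
print(np.degrees(.305))
E
```

```text
clip front edge [[0.4831 0.241  0.137 ]
 [0.4478 0.2628 0.137 ]] 148.2773535109714 0.041429864581668155
clip back edge [[0.4715 0.2279 0.15  ]
 [0.4384 0.2534 0.15  ]] 142.32589234175003
tray top [0.6505 0.1174 0.011 ] [0.098 0.099 0.099 0.098] [-121.4  148.6   58.   -32.4]
tray scene [0.6488 0.1203 0.011 ] [0.097 0.094 0.096 0.096] [ 147.7   57.8  -31.4 -121.4]
(array([ 0.4608109 ,  0.24487743,  0.136     , -0.41720054]), np.float64(53.98387254901961), [np.float64(200.6)])
(array([ 0.46040172,  0.24506732,  0.136     , -0.48966416]), np.float64(54.909362745098036), [np.float64(200.6)])
(array([ 0.46060357,  0.24479215,  0.136     , -0.40727044]), np.float64(54.07406862745098), [np.float64(200.6)])
tray (array([ 0.64873231,  0.11914319,  0.00200104, -0.55794531]), np.float64(226.21019607843135), [np.float64(1802.6), np.float64(1380.3)])
tray (array([ 0.64887   ,  0.11938793,  0.00195771, -0.55615031]), np.float64(223.6243137254902), [np.float64(1802.6), np.float64(1380.3)])
17.47521275149011
```

apply_moves([
  {"offset": [5, 5, 1], "rot": [0, 0, 0]},
  {"offset": [10, 10, 1], "rot": [0, 0, 0]},
  {"offset": [15, 15, 1], "rot": [0, 0, 0]},
  {"offset": [20, 20, 1], "rot": [0, 0, 0]},
  {"offset": [24, 25, 1], "rot": [0, 0, 0]},
  {"offset": [28, 30, 1], "rot": [0, 0, 0]},
  {"offset": [30, 35, 1], "rot": [0, 0, 0]},
  {"offset": [30, 40, 1], "rot": [0, 0, 0]},
  {"offset": [30, 45, 1], "rot": [0, 0, 0]},
  {"offset": [30, 50, 1], "rot": [0, 0, 0]},
  {"offset": [30, 55, 1], "rot": [0, 0, 0]},
  {"offset": [30, 60, 1], "rot": [0, 0, 0]},
  {"offset": [30, 65, 1], "rot": [0, 0, 0]},
  {"offset": [28, 65, 1], "rot": [0, 0, 0]},
], hand=0.6)

```text
time: 3.5
position: [0.5083, 0.0154, 0.2549]
tool_rot: [0.984, 0.179, 0.001, 0.0]
ft_force: [0.9, 0.2, -0.3]
grip_width: 0.0521
grip_force: 0.0
```

apply_moves([
  {"offset": [0, 2, 0], "rot": [0, 0, 8.5]},
  {"offset": [0, 4, 0], "rot": [0, 0, 17]},
  {"offset": [0, 6, 0], "rot": [0, 0, 25.5]},
  {"offset": [0, 8, 0], "rot": [0, 0, 34]},
  {"offset": [0, 10, 0], "rot": [0, 0, 42.5]},
  {"offset": [0, 12, 0], "rot": [0, 0, 51]},
  {"offset": [0, 14, 0], "rot": [0, 0, 59.5]},
  {"offset": [-1, 16, 0], "rot": [0, 0, 68]},
  {"offset": [-2, 17, 0], "rot": [0, 0, 76.5]},
  {"offset": [-3, 17, 0], "rot": [0, 0, 85]},
  {"offset": [-3.4, 17, 0], "rot": [0, 0, 93]},
  {"offset": [-3.4, 17, 0], "rot": [0, 0, 101]},
  {"offset": [-3.4, 17, 0], "rot": [0, 0, 109]},
  {"offset": [-3.4, 17, 0], "rot": [0, 0, 117]},
  {"offset": [-3.4, 17, 0], "rot": [0, 0, 126]},
  {"offset": [-3.4, 17, 0], "rot": [0, 0, 126]},
  {"offset": [-3.4, 17, 0], "rot": [0, 0, 126]},
  {"offset": [-3.4, 17, 0], "rot": [0, 0, 126]},
])

```text
time: 5.3
position: [0.4733, 0.1835, 0.2546]
tool_rot: [0.288, 0.958, 0.0, 0.0]
ft_force: [0.7, 0.4, 0.3]
grip_width: 0.0522
grip_force: 0.0
```

```bash
cat >> h.py <<'E'
from scipy.spatial.transform import Rotation as Ro
def st():
    o=get_obs(); x=Ro.from_quat(o['tool_rot']).as_matrix()
    print('t',o['time'],'pos',o['position'].round(4),'toolx',np.degrees(np.arctan2(x[1,0],x[0,0])).round(1),'tilt',np.degrees(np.arccos(-x[2,2])).round(2),'q',o['q'].round(2),'w',o['grip_width'].round(4),'g',o['grip_force'],'f',np.round(o['ft_force'],1))
E
python3 -c "
from h import *
st()"
```

```text
Traceback (most recent call last):
  File "h.py", line 46, in st
    print('t',o['time'],'pos',o['position'].round(4),'toolx',np.degrees(np.arctan2(x[1,0],x[0,0])).round(1),'tilt',np.degrees(np.arccos(-x[2,2])).round(2),'q',o['q'].round(2),'w',o['grip_width'].round(4),'g',o['grip_force'],'f',np.round(o['ft_force'],1))
                                                                                                                                                                                   ^^^^^^^^^^^^^^^^^^^^^
AttributeError: 'float' object has no attribute 'round'
```

apply_moves([
  {"offset": [-0.9, 3, 0], "rot": [0, 0, 0.5]},
  {"offset": [-0.9, 6, 0], "rot": [0, 0, 0.5]},
  {"offset": [-0.9, 6, -2], "rot": [0, 0, 0.5]},
  {"offset": [-0.9, 6, -4], "rot": [0, 0, 0.5]},
  {"offset": [-0.9, 6, -6], "rot": [0, 0, 0.5]},
  {"offset": [-0.9, 6, -7.5], "rot": [0, 0, 0.5]},
  {"offset": [-0.9, 6, -8.4], "rot": [0, 0, 0.5]},
  {"offset": [-0.9, 6, -8.9], "rot": [0, 0, 0.5]},
  {"offset": [-0.9, 6, -8.9], "rot": [0, 0, 0.5]},
  {"offset": [-0.9, 6, -8.9], "rot": [0, 0, 0.5]},
])

```text
time: 6.3
position: [0.4647, 0.2436, 0.1661]
tool_rot: [0.283, 0.959, 0.0, 0.001]
ft_force: [0.1, 0.0, -0.7]
grip_width: 0.0523
grip_force: 0.0
```

```bash
sed -i "s/o\['grip_width'\].round(4)/round(o['grip_width'],4)/" h.py
python3 - <<'E'
from h import *
st(); a=snap('scene','s1.png'); b=snap('top','t1.png')
r=lambda x:cv2.resize(x,(400,400))
cv2.imwrite('pics/g1.png',np.hstack([r(crop(a,'scene',[.466,.244,.13],'s',40)),r(crop(b,'top',[.466,.244,.13],'t',33))]))
E
```

```text
t 6.3 pos [0.4647 0.2436 0.1661] toolx 147.1 tilt 0.07 q [ 0.27  0.51  1.76  0.    0.87 -0.73] w 0.0523 g 0.0 f [ 0.1  0.  -0.7]
s origin 375 237 scale 6
t origin 187 211 scale 6
```

View pics/g1.png

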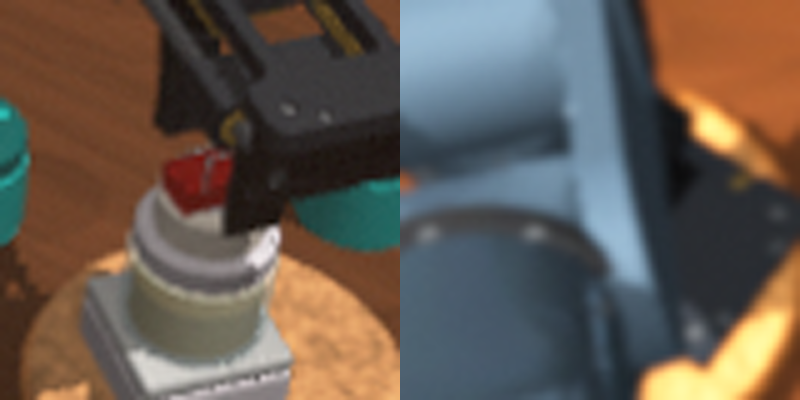

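```bash
python3 - <<'E'
from h import *
q=lambda X:((proj('scene',X)-[375,237]+.5)*5).round(0).tolist()
print('clip model bottom/top14',q(place(box(.038,.02,0,.014),[.4645,.2436,.136,np.radians(-33)])))
f=np.array([[x,.026+t,z] for x in(-.0095,.0095) for t in (0,.015) for z in(.144,)]); print('finger tips',q(place(f,[.4647,.2436,0,np.radians(-33)])))
a=cv2.imread('pics/s1.png')[237:317,375:455,::-1]; m=red(np.pad(a,((0,0),(0,0),(0,0)))) if 0 else (a[...,0]>2*np.maximum(a[...,1],a[...,2]))&(a[...,0]>60)
v,u=np.nonzero(m&(np.indices(m.shape)[0]<48)); print(u.min()*5,u.max()*5+5,v.min()*5,v.max()*5+5)
E
```

```text
clip model bottom/top14 [[240.0, 165.0], [245.0, 139.0], [262.0, 197.0], [267.0, 172.0], [154.0, 184.0], [158.0, 158.0], [175.0, 217.0], [179.0, 191.0]]
finger tips [[261.0, 215.0], [278.0, 241.0], [217.0, 225.0], [234.0, 251.0]]
25 280 150 240
```

apply_moves([
  {"offset": [0, 0, 0], "rot": [0, 0, 0]},
  {"offset": [0, 0, 0], "rot": [0, 0, 0]},
  {"offset": [0, 0, 0], "rot": [0, 0, 0]},
  {"offset": [0, 0, 0], "rot": [0, 0, 0]},
  {"offset": [0, 0, 0], "rot": [0, 0, 0]},
  {"offset": [0, 0, 1], "rot": [0, 0, 0]},
  {"offset": [0, 0, 3], "rot": [0, 0, 0]},
  {"offset": [0, 0, 3], "rot": [0, 0, 0]},
], hand=0, newtons=12)

```text
time: 7.2
position: [0.466, 0.2441, 0.198]
tool_rot: [0.283, 0.959, 0.002, 0.002]
ft_force: [1.5, 0.3, -1.0]
grip_width: 0.02
grip_force: 12.0
```

```bash
python3 - <<'E'
from h import *
st()
for n in('clip','roll','jar','tin'):
    print(n,[(np.round(d['centre'],3).tolist(),round(d['conf'],2)) for d in (snap('scene','s2.png') is not None) and nets.spot_point('scene',n)[:4]])
E
```

```text
t 7.2 pos [0.466  0.2441 0.198 ] toolx 147.1 tilt 0.33 q [ 0.27  0.46  1.73  0.    0.95 -0.73] w 0.02 g 11.99916958808899 f [ 1.5  0.3 -1. ]
clip [([0.469, 0.244, 0.167], 0.52)]
roll [([0.465, 0.244, 0.116], 0.93)]
jar [([0.422, 0.092, -0.003], 0.98), ([0.297, 0.24, -0.002], 0.96), ([0.468, 0.244, 0.064], 0.8)]
tin [([0.465, 0.244, 0.034], 0.6)]
```

apply_moves([
  {"offset": [0, -1, 1], "rot": [0, 0, 5]},
  {"offset": [0, -4, 2], "rot": [0, 0, 10]},
  {"offset": [0.8, -8, 2], "rot": [0, 0, 16]},
  {"offset": [0.8, -12, 2], "rot": [0, 0, 24]},
  {"offset": [0.8, -16, 2], "rot": [0, 0, 32]},
  {"offset": [0.8, -20, 2], "rot": [0, 0, 40]},
  {"offset": [0.8, -23, 0], "rot": [0, 0, 46]},
  {"offset": [0.8, -25.2, -3], "rot": [0, 0, 50.5]},
  {"offset": [0.8, -25.2, -6], "rot": [0, 0, 50.5]},
  {"offset": [0.8, -25.2, -9], "rot": [0, 0, 50.5]},
  {"offset": [0.8, -25.2, -11], "rot": [0, 0, 50.5]},
  {"offset": [0.8, -25.2, -11], "rot": [0, 0, 50.5]},
  {"offset": [0.8, -25.2, -11], "rot": [0, 0, 50.5]},
])

```text
time: 8.9
position: [0.4722, -0.0085, 0.0854]
tool_rot: [-0.153, 0.988, 0.0, -0.0]
ft_force: [0.4, -0.7, 0.1]
grip_width: 0.0198
grip_force: 12.0
```

```bash
python3 - <<'E'
from h import *
st(); a=snap('scene','s3.png'); 
print(nets.spot_point('scene','clip'),nets.spot_point('scene','dish'))
cv2.imwrite('pics/g3.png',crop(a,'scene',[.474,-.008,.04],'s',40))
E
```

```text
t 8.9 pos [ 0.4722 -0.0085  0.0854] toolx -162.4 tilt 0.05 q [-0.26  0.61  1.94 -0.    0.59 -2.13] w 0.0198 g 11.999246031045914 f [ 0.4 -0.7  0.1]
[{'centre': [0.4725, -0.0052, 0.0546], 'conf': 0.53}] [{'centre': [0.4736, -0.0068, 0.0014], 'conf': 0.69}, {'centre': [0.4544, -0.2673, 0.0013], 'conf': 0.36}]
s origin 279 219 scale 6
```

View pics/g3.png

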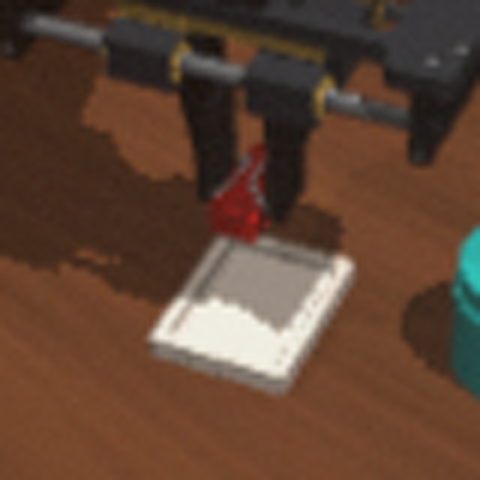

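apply_moves([
  {"offset": [0.2, 0, -2], "rot": [0, 0, 0]},
  {"offset": [0.2, 0, -3.5], "rot": [0, 0, 0]},
  {"offset": [0.2, 0, -4.3], "rot": [0, 0, 0]},
  {"offset": [0.2, 0, -4.7], "rot": [0, 0, 0]},
  {"offset": [0.2, 0, -4.9], "rot": [0, 0, 0]},
  {"offset": [0.2, 0, -4.9], "rot": [0, 0, 0]},
  {"offset": [0.2, 0, -4.9], "rot": [0, 0, 0]},
])

```text
time: 9.75
position: [0.4745, -0.0086, 0.037]
tool_rot: [-0.153, 0.988, -0.0, 0.0]
ft_force: [-0.7, -0.2, -0.3]
grip_width: 0.0197
grip_force: 12.0
```

apply_moves([
  {"offset": [0, 0, 0], "rot": [0, 0, 0]},
  {"offset": [0, 0, 0], "rot": [0, 0, 0]},
  {"offset": [0, 0, 0], "rot": [0, 0, 0]},
  {"offset": [0, 0, 2], "rot": [0, 0, 0]},
  {"offset": [0, 0, 6], "rot": [0, 0, 0]},
  {"offset": [0, 2, 10], "rot": [0, 0, -5]},
  {"offset": [0, 5, 15], "rot": [0, 0, -10]},
  {"offset": [0, 9, 17], "rot": [0, 0, -18]},
  {"offset": [0, 14, 17], "rot": [0, 0, -26]},
  {"offset": [0, 14, 17], "rot": [0, 0, -34]},
  {"offset": [0, 14, 17], "rot": [0, 0, -42]},
  {"offset": [0, 14, 17], "rot": [0, 0, -50.5]},
  {"offset": [0, 14, 17], "rot": [0, 0, -50.5]},
], hand=0.5)

```text
time: 11.05
position: [0.4739, 0.1318, 0.2066]
tool_rot: [0.283, 0.959, -0.0, -0.0]
ft_force: [-0.2, -0.6, -0.9]
grip_width: 0.0436
grip_force: 0.0
```

```bash
python3 - <<'E'
from h import *
st(); a=snap('scene','s4.png'); b=snap('top','t4.png')
for n in('clip','dish','roll','jar','tin','stand'):
  for c in('scene','top'): print(n,c,[(np.round(d['centre'],4).tolist(),round(d['conf'],2)) for d in nets.spot_point(c,n)[:4]])
r=lambda x:cv2.resize(x,(400,400))
cv2.imwrite('pics/g4.png',np.hstack([r(crop(a,'scene',[.474,-.008,.02],'s',30)),r(crop(a,'scene',[.466,.244,.09],'s',40))]))
E
```

```text
t 11.05 pos [0.4739 0.1318 0.2066] toolx 147.2 tilt 0.01 q [ 0.04  0.41  1.8  -0.    0.93 -0.95] w 0.0436 g 0.0 f [-0.2 -0.6 -0.9]
clip scene [([0.477, -0.0081, 0.0082], 0.71)]
clip top [([0.475, -0.0149, 0.0008], 0.48)]
dish scene [([0.4749, -0.0087, 0.0008], 0.98)]
dish top [([0.4737, -0.0082, -0.0006], 0.56)]
roll scene [([0.4652, 0.2424, 0.1177], 0.59)]
roll top []
jar scene [([0.2969, 0.2403, 0.0013], 0.89), ([0.47, 0.2417, 0.0629], 0.86), ([0.42, 0.091, -0.003], 0.82)]
jar top [([0.4193, 0.0916, -0.0032], 0.61)]
tin scene [([0.4634, 0.2419, 0.0343], 0.58)]
tin top []
stand scene [([0.6601, -0.1056, 0.0017], 0.8)]
stand top [([0.6594, -0.109, 0.0003], 0.88), ([0.4734, -0.0047, -0.005], 0.18)]
s origin 289 235 scale 6
s origin 373 251 scale 6
```

View pics/g4.png

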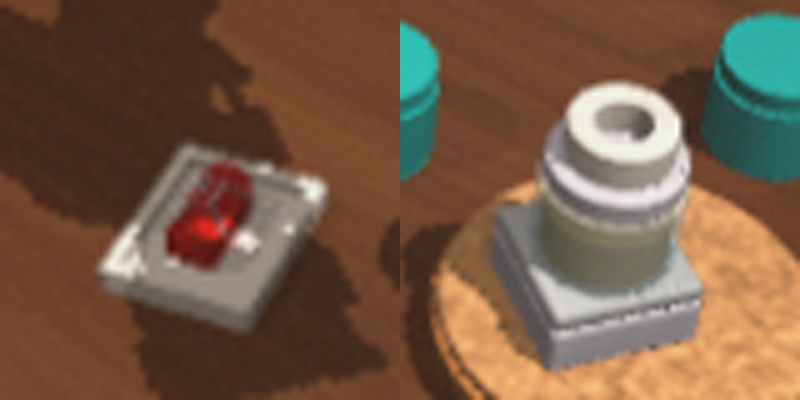

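apply_moves([
  {"offset": [-0.5, 4, 0], "rot": [0, 0, 0]},
  {"offset": [-1, 8, 0], "rot": [0, 0, 0]},
  {"offset": [-1, 11.2, 0], "rot": [0, 0, 0]},
  {"offset": [-1, 11.2, -1], "rot": [0, 0, 0]},
  {"offset": [-1, 11.2, -3], "rot": [0, 0, 0]},
  {"offset": [-1, 11.2, -5], "rot": [0, 0, 0]},
  {"offset": [-1, 11.2, -5.8], "rot": [0, 0, 0]},
  {"offset": [-1, 11.2, -6.2], "rot": [0, 0, 0]},
  {"offset": [-1, 11.2, -6.2], "rot": [0, 0, 0]},
], hand=0.82)

```text
time: 12.65
position: [0.4643, 0.2431, 0.1443]
tool_rot: [0.283, 0.959, -0.0, -0.0]
ft_force: [-0.3, -0.6, 0.3]
grip_width: 0.0711
grip_force: 0.0
```

apply_moves([
  {"offset": [0, 0, 0], "rot": [0, 0, 0]},
  {"offset": [0, 0, 0], "rot": [0, 0, 0]},
  {"offset": [0, 0, 0], "rot": [0, 0, 0]},
  {"offset": [0, 0, 0], "rot": [0, 0, 0]},
  {"offset": [0, 0, 0], "rot": [0, 0, 0]},
  {"offset": [0, 0, 0], "rot": [0, 0, 0]},
  {"offset": [0, 0, 1], "rot": [0, 0, 0]},
  {"offset": [0, 0, 3], "rot": [0, 0, 0]},
  {"offset": [0, 0, 5], "rot": [0, 0, 0]},
  {"offset": [0, 0, 5], "rot": [0, 0, 0]},
], hand=0.3, newtons=12)

```text
time: 13.65
position: [0.4659, 0.2441, 0.1972]
tool_rot: [0.283, 0.959, 0.002, 0.003]
ft_force: [0.2, -0.2, -0.6]
grip_width: 0.0454
grip_force: 12.0
```

```bash
python3 - <<'E'
from h import *
st(); a=snap('scene','s5.png'); b=snap('top','t5.png')
for n in('roll','jar','tin','stand'):
  for c in('scene','top'): print(n,c,[(np.round(d['centre'],4).tolist(),round(d['conf'],2)) for d in nets.spot_point(c,n)[:4]])
E
```

```text
t 13.65 pos [0.4659 0.2441 0.1972] toolx 147.1 tilt 0.34 q [ 0.27  0.46  1.73  0.    0.94 -0.73] w 0.0454 g 11.999825339298695 f [ 0.2 -0.2 -0.6]
roll scene [([0.464, 0.2436, 0.1729], 0.76)]
roll top []
jar scene [([0.2982, 0.2415, 0.0015], 0.98), ([0.4686, 0.2469, 0.0636], 0.87), ([0.4216, 0.092, -0.0021], 0.8), ([0.6578, -0.1071, 0.0031], 0.61)]
jar top [([0.4221, 0.094, -0.003], 0.73), ([0.3037, 0.2405, 0.0039], 0.42)]
tin scene [([0.4663, 0.2391, 0.0347], 0.72), ([0.475, -0.008, 0.0058], 0.54)]
tin top []
stand scene [([0.6599, -0.1058, 0.0011], 0.85)]
stand top [([0.66, -0.1098, -0.003], 0.83)]
```

apply_moves([
  {"offset": [1, -2, 0], "rot": [0, 0, 0]},
  {"offset": [3, -5, 0], "rot": [0, 0, 0]},
  {"offset": [5, -9, 0], "rot": [0, 0, 0]},
  {"offset": [7, -13, 0], "rot": [0, 0, 0]},
  {"offset": [9, -17, 0], "rot": [0, 0, 0]},
  {"offset": [11, -21, 0], "rot": [0, 0, 0]},
  {"offset": [13, -25, 0], "rot": [0, 0, 0]},
  {"offset": [15, -29, 0], "rot": [0, 0, 0]},
  {"offset": [17, -32, 0], "rot": [0, 0, 0]},
  {"offset": [18.5, -34, 0], "rot": [0, 0, 0]},
  {"offset": [19.5, -35.1, -2], "rot": [0, 0, 0]},
  {"offset": [19.5, -35.1, -6], "rot": [0, 0, 0]},
  {"offset": [19.5, -35.1, -10], "rot": [0, 0, 0]},
  {"offset": [19.5, -35.1, -10], "rot": [0, 0, 0]},
  {"offset": [19.5, -35.1, -10], "rot": [0, 0, 0]},
])

```text
time: 15.65
position: [0.6588, -0.1074, 0.0939]
tool_rot: [0.283, 0.959, 0.0, -0.001]
ft_force: [1.2, 0.3, 0.8]
grip_width: 0.0452
grip_force: 12.0
```

```bash
python3 - <<'E'
from h import *
st(); a=snap('scene','s6.png'); b=snap('top','t6.png')
for n in('roll','stand'):
  for c in('scene','top'): print(n,c,[(np.round(d['centre'],4).tolist(),round(d['conf'],2)) for d in nets.spot_point(c,n)[:4]])
cv2.imwrite('pics/g6.png',crop(a,'scene',[.66,-.107,.05],'s',40))
print((proj('scene',[[.66,-.107,.04],[.66,-.107,.01]])-proj('scene',[.66,-.107,.05])[0].astype(int)+40)*6)
E
```

```text
t 15.65 pos [ 0.6588 -0.1074  0.0939] toolx 147.1 tilt 0.12 q [-0.33  0.76  1.43  0.    0.95 -1.33] w 0.0452 g 11.999818354379386 f [1.2 0.3 0.8]
roll scene [([0.6565, -0.1111, 0.0688], 0.43)]
roll top []
stand scene [([0.6589, -0.1075, 0.002], 0.69), ([0.6572, -0.109, 0.0662], 0.19)]
stand top []
s origin 192 238 scale 6
[[249.39249261 262.29865408]
 [259.91127823 317.43848413]]
```

View pics/g6.png

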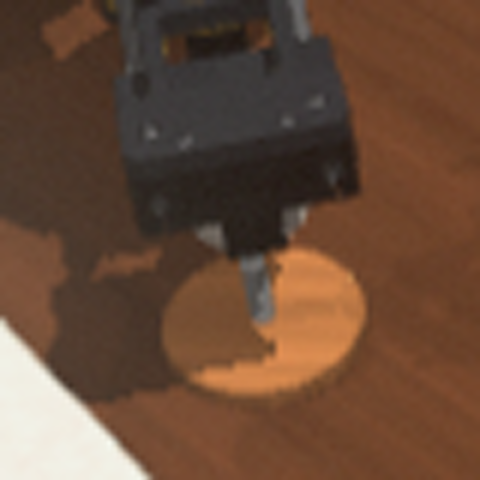

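apply_moves([
  {"offset": [0.1, 0, -1.5], "rot": [0, 0, 0]},
  {"offset": [0.1, 0, -3], "rot": [0, 0, 0]},
  {"offset": [0.1, 0, -4.2], "rot": [0, 0, 0]},
  {"offset": [0.1, 0, -5], "rot": [0, 0, 0]},
  {"offset": [0.1, 0, -5.5], "rot": [0, 0, 0]},
  {"offset": [0.1, 0, -5.7], "rot": [0, 0, 0]},
  {"offset": [0.1, 0, -5.7], "rot": [0, 0, 0]},
  {"offset": [0.1, 0, -5.7], "rot": [0, 0, 0]},
])

```text
time: 16.75
position: [0.6607, -0.1076, 0.0378]
tool_rot: [0.283, 0.959, -0.0, 0.001]
ft_force: [-0.1, -1.3, -0.7]
grip_width: 0.0454
grip_force: 12.0
```

apply_moves([
  {"offset": [0, 0, 0], "rot": [0, 0, 0]},
  {"offset": [0, 0, 0], "rot": [0, 0, 0]},
  {"offset": [0, 0, 0], "rot": [0, 0, 0]},
  {"offset": [0, 0, 2], "rot": [0, 0, 0]},
  {"offset": [0, 0, 6], "rot": [0, 0, 0]},
  {"offset": [-1, 2, 10], "rot": [0, 0, 0]},
  {"offset": [-3, 6, 13], "rot": [0, 0, 0]},
  {"offset": [-5, 10, 15], "rot": [0, 0, 0]},
  {"offset": [-7, 14, 15], "rot": [0, 0, 0]},
  {"offset": [-9, 18, 15], "rot": [0, 0, 0]},
  {"offset": [-11, 22, 15], "rot": [0, 0, 0]},
  {"offset": [-13, 25, 15], "rot": [0, 0, 0]},
  {"offset": [-13, 25, 15], "rot": [0, 0, 0]},
], hand=0.8)

```text
time: 18.05
position: [0.5264, 0.146, 0.1876]
tool_rot: [0.281, 0.96, -0.0, -0.002]
ft_force: [-0.2, 0.3, -0.8]
grip_width: 0.0696
grip_force: 0.0
```

```bash
python3 - <<'E'
from h import *
st(); a=snap('scene','s7.png'); b=snap('top','t7.png')
for n in('clip','roll','jar','tin','stand','coaster','tray'):
  for c in('scene','top'): print(n,c,[(np.round(d['centre'],4).tolist(),round(d['conf'],2)) for d in nets.spot_point(c,n)[:4]])
r=lambda x:cv2.resize(x,(400,400))
cv2.imwrite('pics/g7.png',np.hstack([r(crop(a,'scene',[.66,-.107,.02],'s',30)),r(crop(a,'scene',[.466,.244,.06],'s',40))]))
E
```

```text
t 18.05 pos [0.5264 0.146  0.1876] toolx 147.4 tilt 0.21 q [ 0.07  0.5   1.69  0.    0.96 -0.94] w 0.0696 g 0.0 f [-0.2  0.3 -0.8]
clip scene [([0.4771, -0.0082, 0.0035], 0.59)]
clip top [([0.4763, -0.0151, 0.0025], 0.63)]
roll scene [([0.6622, -0.1086, 0.0128], 0.58)]
roll top [([0.6582, -0.1092, 0.0123], 0.43)]
jar scene [([0.425, 0.0936, -0.0038], 0.93), ([0.2965, 0.2412, 0.0005], 0.78), ([0.4686, 0.2448, 0.0608], 0.55)]
jar top [([0.424, 0.0942, -0.002], 0.72)]
tin scene [([0.4671, 0.238, 0.0339], 0.66)]
tin top []
stand scene [([0.6606, -0.1066, -0.0013], 0.59)]
stand top [([0.6607, -0.1094, -0.0026], 0.82)]
coaster scene [([0.4537, -0.2676, -0.0], 0.83)]
coaster top [([0.4523, -0.264, 0.0005], 0.82), ([0.6614, -0.1094, 0.0072], 0.74)]
tray scene [([0.6499, 0.1174, -0.0014], 0.83)]
tray top [([0.6591, -0.1096, 0.01], 0.69)]
s origin 204 257 scale 6
s origin 371 261 scale 6
```

View pics/g7.png

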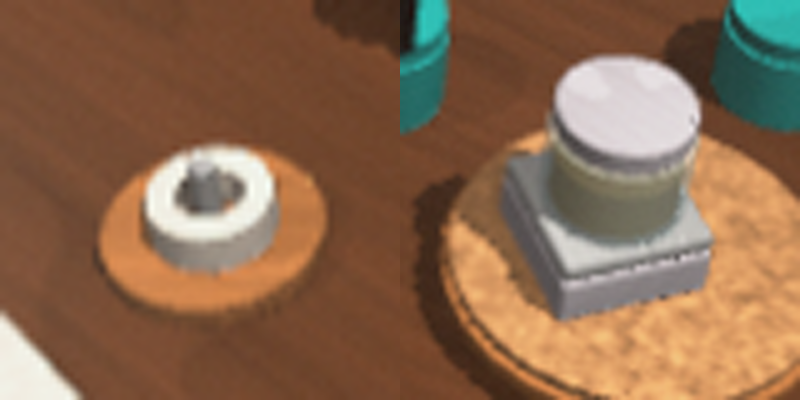

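apply_moves([
  {"offset": [-2, 3, 0], "rot": [0, 0, -0.3]},
  {"offset": [-4, 6, 0], "rot": [0, 0, -0.3]},
  {"offset": [-5.8, 9.8, 0], "rot": [0, 0, -0.3]},
  {"offset": [-5.8, 9.8, -1], "rot": [0, 0, -0.3]},
  {"offset": [-5.8, 9.8, -3], "rot": [0, 0, -0.3]},
  {"offset": [-5.8, 9.8, -5], "rot": [0, 0, -0.3]},
  {"offset": [-5.8, 9.8, -7], "rot": [0, 0, -0.3]},
  {"offset": [-5.8, 9.8, -8], "rot": [0, 0, -0.3]},
  {"offset": [-5.8, 9.8, -8.3], "rot": [0, 0, -0.3]},
  {"offset": [-5.8, 9.8, -8.3], "rot": [0, 0, -0.3]},
], hand=1)

```text
time: 19.85
position: [0.4725, 0.2402, 0.1044]
tool_rot: [0.286, 0.958, -0.0, -0.0]
ft_force: [0.4, 0.9, 1.0]
grip_width: 0.0871
grip_force: 0.0
```

apply_moves([
  {"offset": [0, 0, 0], "rot": [0, 0, 0]},
  {"offset": [0, 0, 0], "rot": [0, 0, 0]},
  {"offset": [0, 0, 0], "rot": [0, 0, 0]},
  {"offset": [0, 0, 0], "rot": [0, 0, 0]},
  {"offset": [0, 0, 0], "rot": [0, 0, 0]},
  {"offset": [0, 0, 0], "rot": [0, 0, 0]},
  {"offset": [0, 0, 0.5], "rot": [0, 0, 0]},
  {"offset": [0, 0, 1.5], "rot": [0, 0, 0]},
  {"offset": [0, 0, 3], "rot": [0, 0, 0]},
  {"offset": [0, 0, 3], "rot": [0, 0, 0]},
], hand=0.5, newtons=25)

```text
time: 20.85
position: [0.4734, 0.2409, 0.1363]
tool_rot: [0.286, 0.958, 0.001, 0.002]
ft_force: [0.8, -0.4, -3.6]
grip_width: 0.0617
grip_force: 25.0
```

```bash
python3 - <<'E'
from h import *
st(); a=snap('scene','s8.png')
for n in('jar','tin'):
  print(n,[(np.round(d['centre'],4).tolist(),round(d['conf'],2)) for d in nets.spot_point('scene',n)[:4]])
E
```

```text
t 20.85 pos [0.4734 0.2409 0.1363] toolx 146.8 tilt 0.22 q [ 0.26  0.56  1.77  0.    0.81 -0.73] w 0.0617 g 24.967456825543195 f [ 0.8 -0.4 -3.6]
jar [([0.421, 0.0921, -0.0019], 0.97), ([0.4695, 0.2471, 0.0933], 0.64), ([0.2942, 0.2389, 0.0008], 0.46)]
tin [([0.4636, 0.2411, 0.0334], 0.94), ([0.6449, 0.3827, -0.0003], 0.16)]
```

apply_moves([
  {"offset": [0, -0.5, 1], "rot": [0, 0, 0]},
  {"offset": [0, -2, 2], "rot": [0, 0, 0]},
  {"offset": [0, -4.5, 3], "rot": [0, 0, 0]},
  {"offset": [0, -8, 3], "rot": [0, 0, 0]},
  {"offset": [0, -12, 3], "rot": [0, 0, 0]},
  {"offset": [0, -16, 3], "rot": [0, 0, 0]},
  {"offset": [0, -20, 3], "rot": [0, 0, 0]},
  {"offset": [0, -24, 3], "rot": [0, 0, 0]},
  {"offset": [0, -28, 3], "rot": [0, 0, 0]},
  {"offset": [0, -32, 3], "rot": [0, 0, 0]},
  {"offset": [-0.5, -36, 3], "rot": [0, 0, 0]},
  {"offset": [-1, -40, 3], "rot": [0, 0, 0]},
  {"offset": [-1.4, -44, 3], "rot": [0, 0, 0]},
  {"offset": [-1.6, -47, 2], "rot": [0, 0, 0]},
  {"offset": [-1.6, -49.5, 0], "rot": [0, 0, 0]},
  {"offset": [-1.6, -50.5, -2], "rot": [0, 0, 0]},
  {"offset": [-1.6, -51, -4], "rot": [0, 0, 0]},
  {"offset": [-1.6, -51, -5], "rot": [0, 0, 0]},
  {"offset": [-1.6, -51, -5], "rot": [0, 0, 0]},
  {"offset": [-1.6, -51, -5], "rot": [0, 0, 0]},
])

```text
time: 23.0
position: [0.4561, -0.2694, 0.0851]
tool_rot: [0.286, 0.958, -0.0, 0.0]
ft_force: [0.3, -0.6, -3.1]
grip_width: 0.0613
grip_force: 25.0
```

```bash
python3 - <<'E'
from h import *
st(); a=snap('scene','s9.png'); b=snap('top','t9.png')
for n in('jar','coaster','mate'):
  for c in('scene','top'): print(n,c,[(np.round(d['centre'],4).tolist(),round(d['conf'],2)) for d in nets.spot_point(c,n)[:4]])
cv2.imwrite('pics/g9.png',crop(a,'scene',[.453,-.265,.05],'s',35,8))
E
```

```text
t 23.0 pos [ 0.4561 -0.2694  0.0851] toolx 146.8 tilt 0.01 q [-0.74  0.65  1.8  -0.    0.69 -1.74] w 0.0613 g 24.967575094196945 f [ 0.3 -0.6 -3.1]
jar scene [([0.2952, 0.2416, 0.0009], 0.77), ([0.419, 0.0969, -0.0034], 0.7), ([0.4528, -0.2659, 0.0432], 0.65)]
jar top [([0.3016, 0.2371, 0.0004], 0.57), ([0.4212, 0.0919, -0.0025], 0.56)]
coaster scene [([0.4534, -0.2626, -0.002], 0.9)]
coaster top []
mate scene [([0.6626, -0.3888, -0.0035], 0.81)]
mate top [([0.6656, -0.3828, -0.0001], 0.68)]
s origin 218 177 scale 8
```

View pics/g9.png

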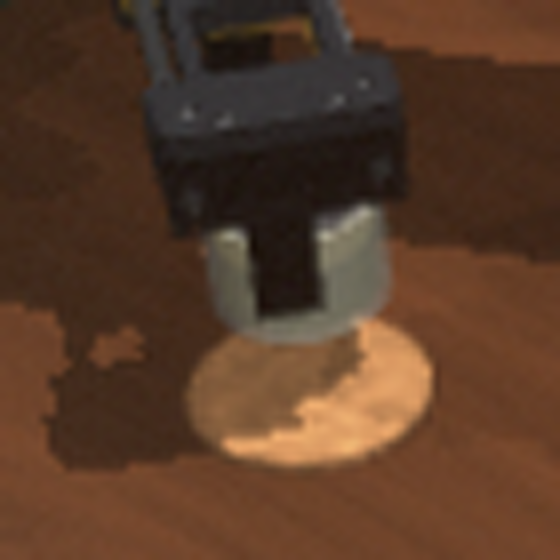

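Jar at (.453,-.266) over the coaster (.453,-.265), upright. Its underside is 43 mm up; lower ~37.5 mm and release.

apply_moves([
  {"offset": [0, 0, -1], "rot": [0, 0, 0]},
  {"offset": [0, 0, -2.2], "rot": [0, 0, 0]},
  {"offset": [0, 0, -3], "rot": [0, 0, 0]},
  {"offset": [0, 0, -3.5], "rot": [0, 0, 0]},
  {"offset": [0, 0, -3.7], "rot": [0, 0, 0]},
  {"offset": [0, 0, -3.8], "rot": [0, 0, 0]},
  {"offset": [0, 0, -3.8], "rot": [0, 0, 0]},
  {"offset": [0, 0, -3.8], "rot": [0, 0, 0]},
])

```text
time: 24.2
position: [0.4555, -0.2689, 0.047]
tool_rot: [0.286, 0.958, 0.0, -0.001]
ft_force: [-2.5, 2.0, 5.4]
grip_width: 0.0613
grip_force: 25.0
```

apply_moves([
  {"offset": [0, 0, 0], "rot": [0, 0, 0]},
  {"offset": [0, 0, 0], "rot": [0, 0, 0]},
  {"offset": [0, 0, 0], "rot": [0, 0, 0]},
  {"offset": [0, 0, 0], "rot": [0, 0, 0]},
  {"offset": [0, 0, 1], "rot": [0, 0, 0]},
  {"offset": [0, 0, 4], "rot": [0, 0, 0]},
  {"offset": [0, 0, 8], "rot": [0, 0, 0]},
  {"offset": [0, 2, 11], "rot": [0, 0, 0]},
  {"offset": [0, 6, 12], "rot": [0, 0, 0]},
  {"offset": [0, 10, 12], "rot": [0, 0, 0]},
  {"offset": [0, 15, 12], "rot": [0, 0, 0]},
  {"offset": [0, 20, 12], "rot": [0, 0, 0]},
  {"offset": [0, 25, 12], "rot": [0, 0, 0]},
  {"offset": [0, 30, 12], "rot": [0, 0, 0]},
  {"offset": [0, 35, 12], "rot": [0, 0, 0]},
  {"offset": [0, 40, 12], "rot": [0, 0, 0]},
  {"offset": [0, 40, 12], "rot": [0, 0, 0]},
  {"offset": [0, 40, 12], "rot": [0, 0, 0]},
  {"offset": [0, 40, 12], "rot": [0, 0, 0]},
], hand=1)

```text
time: 26.1
position: [0.4564, 0.1297, 0.1668]
tool_rot: [0.286, 0.958, -0.0, 0.0]
ft_force: [0.7, 0.1, 0.5]
grip_width: 0.0871
grip_force: 0.0
```

```bash
python3 - <<'E'
from h import *
st(); a=snap('scene','s10.png'); b=snap('top','t10.png')
for n in('jar','tin','tray','coaster'):
  for c in('scene','top'):print(n,c,[(np.round(d['centre'],4).tolist(),round(d['conf'],2)) for d in nets.spot_point(c,n)[:4]])
r=lambda x:cv2.resize(x,(400,400))
cv2.imwrite('pics/g10.png',np.hstack([r(crop(a,'scene',[.453,-.265,.03],'s',30)),r(crop(a,'scene',[.466,.244,.06],'s',40))]))
E
```

```text
t 26.1 pos [0.4564 0.1297 0.1668] toolx 146.8 tilt 0.03 q [ 0.04  0.45  1.88 -0.    0.81 -0.95] w 0.0871 g 0.0 f [0.7 0.1 0.5]
jar scene [([0.4206, 0.0913, -0.0044], 0.81), ([0.2935, 0.2387, -0.0016], 0.79), ([0.4517, -0.263, 0.0043], 0.57)]
jar top [([0.4498, -0.2657, 0.0066], 0.74), ([0.6587, -0.1103, 0.0113], 0.6), ([0.4231, 0.0922, -0.003], 0.41)]
tin scene [([0.465, 0.2395, 0.0361], 0.59)]
tin top [([0.4664, 0.2433, 0.0297], 0.4)]
tray scene [([0.6517, 0.1153, 0.0009], 0.88)]
tray top [([0.655, 0.1176, -0.0037], 0.95)]
coaster scene [([0.6454, 0.3849, 0.0022], 0.73), ([0.4532, -0.2664, -0.0011], 0.48)]
coaster top [([0.4513, -0.264, -0.0019], 0.77)]
s origin 224 187 scale 6
s origin 371 261 scale 6
```

View pics/g10.png

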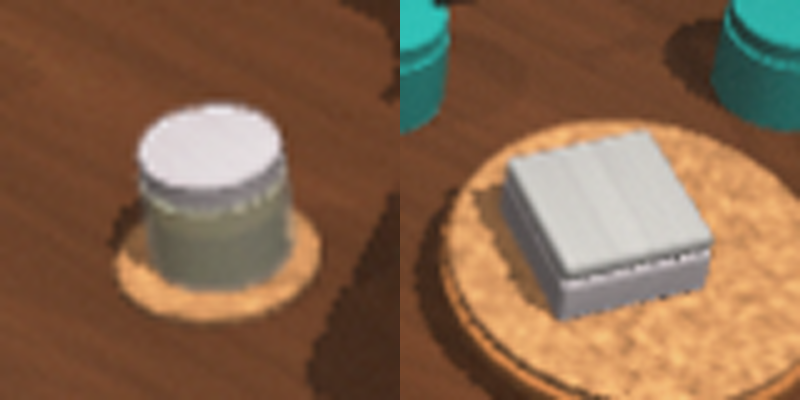

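```bash
python3 - <<'E'
from h import *
X=unproj('scene',np.array([[108,162],[243,130],[312,240],[165,277]])/5+[371,261]-.4,.064); d=np.roll(X,-1,0)-X
print(X.mean(0).round(4),np.linalg.norm(d,axis=1).round(3),np.degrees(np.arctan2(d[:,1],d[:,0])).round(1)); st()
E
```

```text
[0.4678 0.2456 0.064 ] [0.064 0.067 0.066 0.067] [ 147.7   56.6  -32.3 -125.7]
t 26.6 pos [0.4563 0.1301 0.1665] toolx 146.8 tilt 0.01 q [ 0.04  0.45  1.88  0.    0.81 -0.95] w 0.0872 g 0.0 f [-0.5  0.2 -0.2]
```

apply_moves([
  {"offset": [0.3, 4, 0], "rot": [0, 0, 0]},
  {"offset": [0.6, 8, 0], "rot": [0, 0, 0]},
  {"offset": [0.9, 11, 0], "rot": [0, 0, 0]},
  {"offset": [0.9, 11.2, -2], "rot": [0, 0, 0]},
  {"offset": [0.9, 11.2, -4], "rot": [0, 0, 0]},
  {"offset": [0.9, 11.2, -6], "rot": [0, 0, 0]},
  {"offset": [0.9, 11.2, -7], "rot": [0, 0, 0]},
  {"offset": [0.9, 11.2, -8], "rot": [0, 0, 0]},
  {"offset": [0.9, 11.2, -9], "rot": [0, 0, 0]},
  {"offset": [0.9, 11.2, -9.8], "rot": [0, 0, 0]},
  {"offset": [0.9, 11.2, -10.1], "rot": [0, 0, 0]},
  {"offset": [0.9, 11.2, -10.1], "rot": [0, 0, 0]},
  {"offset": [0.9, 11.2, -10.1], "rot": [0, 0, 0]},
], hand=1)

```text
time: 27.9
position: [0.4655, 0.2426, 0.0658]
tool_rot: [0.286, 0.958, 0.0, 0.0]
ft_force: [0.4, 0.4, -0.5]
grip_width: 0.087
grip_force: 0.0
```

apply_moves([
  {"offset": [0, 0, 0], "rot": [0, 0, 0]},
  {"offset": [0, 0, 0], "rot": [0, 0, 0]},
  {"offset": [0, 0, 0], "rot": [0, 0, 0]},
  {"offset": [0, 0, 0], "rot": [0, 0, 0]},
  {"offset": [0, 0, 0], "rot": [0, 0, 0]},
  {"offset": [0, 0, 0.5], "rot": [0, 0, 0]},
  {"offset": [0, 0, 1.5], "rot": [0, 0, 0]},
  {"offset": [0, 0, 4], "rot": [0, 0, 0]},
  {"offset": [0, 0, 7], "rot": [0, 0, 0]},
  {"offset": [0, 0, 7], "rot": [0, 0, 0]},
  {"offset": [0, 0, 7], "rot": [0, 0, 0]},
], hand=0.5, newtons=22)

```text
time: 29.0
position: [0.4653, 0.2425, 0.1363]
tool_rot: [0.286, 0.958, 0.0, 0.001]
ft_force: [-0.5, 0.6, -1.9]
grip_width: 0.0678
grip_force: 22.0
```

```bash
python3 - <<'E'
from h import *
st(); a=snap('scene','s11.png'); b=snap('top','t11.png')
for n in('tin','tray'):
  for c in('scene','top'):print(n,c,[(np.round(d['centre'],4).tolist(),round(d['conf'],2)) for d in nets.spot_point(c,n)[:4]])
E
```

```text
t 29.0 pos [0.4653 0.2425 0.1363] toolx 146.8 tilt 0.09 q [ 0.27  0.56  1.78 -0.    0.8  -0.72] w 0.0678 g 21.987106204032898 f [-0.5  0.6 -1.9]
tin scene [([0.4648, 0.2399, 0.1026], 0.63)]
tin top []
tray scene [([0.6517, 0.1186, 0.0021], 0.68)]
tray top [([0.6552, 0.1195, 0.0006], 0.59)]
```

apply_moves([
  {"offset": [1, -0.7, 0], "rot": [0, 0, 1]},
  {"offset": [3, -2, 0], "rot": [0, 0, 1]},
  {"offset": [6, -4, 0], "rot": [0, 0, 1]},
  {"offset": [9, -6, 0], "rot": [0, 0, 1]},
  {"offset": [12, -8, 0], "rot": [0, 0, 1]},
  {"offset": [15, -10, 0], "rot": [0, 0, 1]},
  {"offset": [17.5, -11.7, 0], "rot": [0, 0, 1]},
  {"offset": [18.6, -12.4, -1], "rot": [0, 0, 1]},
  {"offset": [18.6, -12.4, -3], "rot": [0, 0, 1]},
  {"offset": [18.6, -12.4, -4.6], "rot": [0, 0, 1]},
  {"offset": [18.6, -12.4, -4.6], "rot": [0, 0, 1]},
  {"offset": [18.6, -12.4, -4.6], "rot": [0, 0, 1]},
])

```text
time: 30.5
position: [0.6499, 0.1192, 0.0885]
tool_rot: [0.277, 0.961, -0.0, -0.001]
ft_force: [0.2, 0.6, -1.8]
grip_width: 0.0675
grip_force: 22.0
```

```bash
python3 - <<'E'
from h import *
st(); a=snap('scene','s12.png'); b=snap('top','t12.png')
for n in('tin','tray'):
  for c in('scene','top'):print(n,c,[(np.round(d['centre'],4).tolist(),round(d['conf'],2)) for d in nets.spot_point(c,n)[:4]])
r=lambda x:cv2.resize(x,(400,400))
cv2.imwrite('pics/g12.png',np.hstack([r(crop(a,'scene',[.65,.118,.05],'s',40)),r(crop(b,'top',[.65,.118,.05],'s',40))]))
E
```

```text
t 30.5 pos [0.6499 0.1192 0.0885] toolx 147.9 tilt 0.16 q [ 0.01  0.77  1.45  0.    0.93 -1.  ] w 0.0675 g 21.98709726333618 f [ 0.2  0.6 -1.8]
tin scene [([0.6474, 0.1177, 0.0552], 0.88)]
tin top []
tray scene [([0.6489, 0.118, -0.0013], 0.56)]
tray top []
s origin 268 285 scale 6
s origin 234 143 scale 6
```

View pics/g12.png

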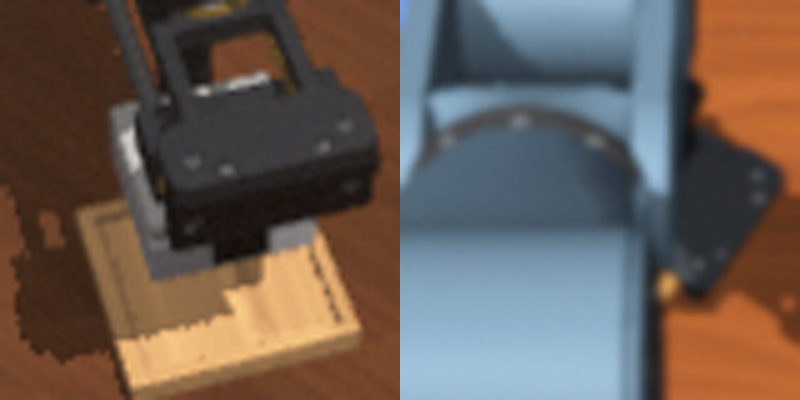

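apply_moves([
  {"offset": [0.1, 0, -1], "rot": [0, 0, 0]},
  {"offset": [0.1, 0, -2], "rot": [0, 0, 0]},
  {"offset": [0.1, 0, -3], "rot": [0, 0, 0]},
  {"offset": [0.1, 0, -3.8], "rot": [0, 0, 0]},
  {"offset": [0.1, 0, -4.3], "rot": [0, 0, 0]},
  {"offset": [0.1, 0, -4.6], "rot": [0, 0, 0]},
  {"offset": [0.1, 0, -4.6], "rot": [0, 0, 0]},
  {"offset": [0.1, 0, -4.6], "rot": [0, 0, 0]},
])

```text
time: 31.6
position: [0.6525, 0.1185, 0.0437]
tool_rot: [0.277, 0.961, 0.0, 0.0]
ft_force: [-0.3, 0.1, -1.2]
grip_width: 0.0678
grip_force: 22.0
```

```bash
python3 -c "
from h import *
st(); snap('scene','s13.png'); print(nets.spot_point('scene','tin')[:2])"
```

```text
t 31.6 pos [0.6525 0.1185 0.0437] toolx 147.8 tilt 0.03 q [ 0.01  0.83  1.46 -0.    0.85 -1.  ] w 0.0678 g 21.987137496471405 f [-0.3  0.1 -1.2]
[{'centre': [0.6503, 0.1177, 0.0123], 'conf': 0.8}]
```

apply_moves([
  {"offset": [0, 0, -0.1], "rot": [0, 0, 0]},
  {"offset": [0, 0, -0.2], "rot": [0, 0, 0]},
  {"offset": [0, 0, -0.2], "rot": [0, 0, 0]},
])

```text
time: 32.0
position: [0.6525, 0.1185, 0.0419]
tool_rot: [0.277, 0.961, 0.0, 0.0]
ft_force: [-0.5, 0.3, 0.1]
grip_width: 0.0677
grip_force: 22.0
```

apply_moves([
  {"offset": [0, 0, 0], "rot": [0, 0, 0]},
  {"offset": [0, 0, 0], "rot": [0, 0, 0]},
  {"offset": [0, 0, 0], "rot": [0, 0, 0]},
  {"offset": [0, 0, 0], "rot": [0, 0, 0]},
  {"offset": [0, 0, 1], "rot": [0, 0, 0]},
  {"offset": [0, 0, 4], "rot": [0, 0, 0]},
  {"offset": [0, 0, 8], "rot": [0, 0, 0]},
  {"offset": [-3, 0, 12], "rot": [0, 0, 0]},
  {"offset": [-7, 1, 15], "rot": [0, 0, 0]},
  {"offset": [-12, 2, 16], "rot": [0, 0, 0]},
  {"offset": [-16, 5, 16], "rot": [0, 0, 0]},
  {"offset": [-18, 9, 16], "rot": [0, 0, 0]},
  {"offset": [-18, 9, 16], "rot": [0, 0, 0]},
  {"offset": [-18, 9, 16], "rot": [0, 0, 0]},
  {"offset": [-18, 9, 16], "rot": [0, 0, 0]},
], hand=1)

```text
time: 33.5
position: [0.4734, 0.2081, 0.2021]
tool_rot: [0.277, 0.961, 0.0, 0.001]
ft_force: [-0.1, -0.1, 0.3]
grip_width: 0.0871
grip_force: 0.0
```

```bash
python3 - <<'E'
from h import *
st(); a=snap('scene','s14.png'); b=snap('top','t14.png')
for n in('clip','dish','roll','stand','jar','coaster','tin','tray','mate','pen_pot'):
  for c in('scene','top'):print(n,c,[(np.round(d['centre'],4).tolist(),round(d['conf'],2)) for d in nets.spot_point(c,n)[:3]])
cv2.imwrite('pics/g14.png',cv2.resize(a[170:440,130:490,::-1],None,fx=2.2,fy=2.2))
E
```

```text
t 33.5 pos [0.4734 0.2081 0.2021] toolx 147.8 tilt 0.11 q [ 0.2   0.44  1.75 -0.    0.95 -0.81] w 0.0871 g 0.0 f [-0.1 -0.1  0.3]
clip scene [([0.4756, -0.0065, 0.0084], 0.6), ([0.4532, -0.2632, 0.0053], 0.39), ([0.6609, -0.1072, 0.0078], 0.18)]
clip top [([0.4763, -0.011, -0.0001], 0.45)]
dish scene [([0.4756, -0.0086, 0.0027], 0.58)]
dish top [([0.4736, -0.0103, 0.0003], 0.72)]
roll scene [([0.6571, -0.1079, 0.0087], 0.8)]
roll top [([0.6568, -0.1096, 0.0107], 0.46)]
stand scene [([0.6601, -0.1047, 0.002], 0.63)]
stand top [([0.6617, -0.109, -0.0028], 0.92)]
jar scene [([0.418, 0.0928, -0.002], 0.64), ([0.4774, -0.0092, 0.006], 0.59), ([0.4518, -0.2641, 0.005], 0.56)]
jar top [([0.4502, -0.2658, 0.0104], 0.95), ([0.4205, 0.0904, -0.0032], 0.65), ([0.6551, 0.1166, 0.005], 0.21)]
coaster scene [([0.4545, -0.2663, -0.0016], 0.64)]
coaster top [([0.4535, -0.262, -0.0041], 0.61)]
tin scene [([0.6527, 0.1137, 0.0104], 0.81)]
tin top [([0.6498, 0.1187, 0.0018], 0.59)]
tray scene [([0.6488, 0.1207, -0.0032], 0.93)]
tray top [([0.6549, 0.1186, -0.0002], 0.98)]
mate scene [([0.6638, -0.3866, 0.001], 0.71)]
mate top [([0.6671, -0.3817, -0.0019], 0.63)]
pen_pot scene [([0.6463, 0.3837, -0.0012], 0.86)]
pen_pot top [([0.6445, 0.3871, 0.0002], 0.93)]
```

View pics/g14.png

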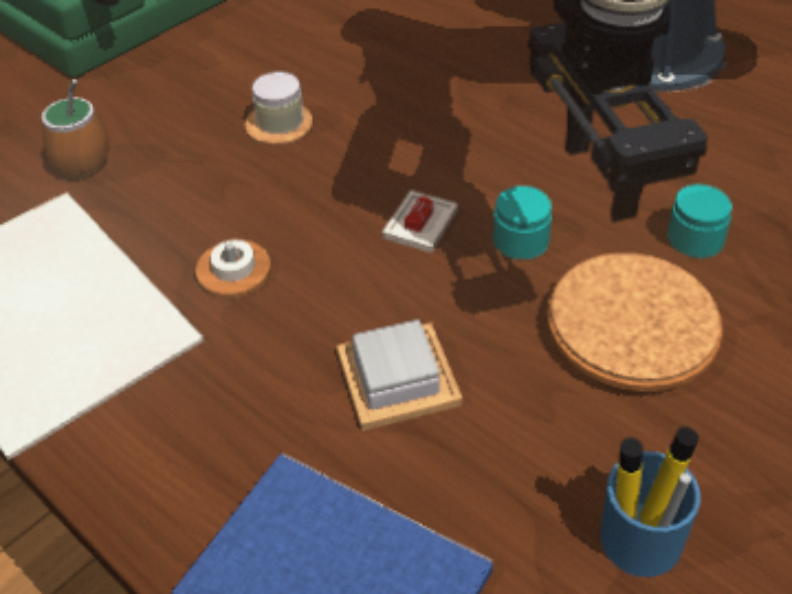

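All four things sit in their places, and the mate gourd and pen pot haven't moved.

```bash
python3 -c "
from rig import hand_in
print(hand_in())"
```

```text
the job is handed in; nothing more can be done
None
```

The stack is taken apart in order and handed in at about 34 s: by the last pictures the clip is in the dish, the roll on its post, the jar on the coaster and the tin flat in the tray, with the gourd and pen pot where they were; the judge's verdict was not shown.

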